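# Pour the hand bones into the tilt-out bin

### The job

Put the loose hand bones away: pull the plywood bin's tilt-out front open to its stop, then carry the scoop tray over and tip all four bones into the tilted opening without your fingers touching them. Stand the empty tray upright on the board again, leave the bin fully open, and leave the other models where they are.

Things in the scene. Friction and masses are not known exactly. Their poses are not given: they have to be found in the camera images.
- front (a joint): angle of the bin's tilt-out front: 0 = shut, 0.70 rad = its stop. It swings about a level hinge line at its lower edge; its top comes out, away from the carcass, and down. The hinge is stiff: the front stays at any angle it is left at and takes 1 to 4 N at the handle to move. May start slightly ajar.
- bin: fixed birch plywood bin carcass 160 mm deep, 240 wide, 200 high, closed top. Origin on the board under the hinge line, midway along the width; x points from its front into it (front edge x = 0, back x = 160 mm), y along the width. The hinge line runs along y 20 mm above the origin. On it swings the front panel, 240 mm wide, 180 high, 12 thick (x = -12 to 0 when shut), an open-topped pocket behind it
- front_handle (a point): middle of the steel pull bar of the front: 14 mm round, 110 mm between its two posts, along the bin's y, standing above the panel's top edge with 33 mm clear space under it. It lies 220 mm up from the hinge line and 6 mm in front of it (240 mm above the board when shut, about 184 mm at the stop)
- bin_pocket (a point): point in the pocket behind the front panel, turning with it: 60 mm behind the panel's inner face and 60 mm up from the hinge line; x points from panel to pocket back, z up along the panel. Inside, the pocket is 124 mm deep and 194 mm wide; the panel is 180 mm high, the pocket's back 85 mm
- tray_grip (a point): centre of the grip bar of the loose grey scoop tray (165 x 90 mm, walls 45 high, 0.18 kg), 82 mm above its underside. The tray's -x end is open: there the floor ramps up 14 degrees to a lip 85 mm towards -x of the grip and 16 mm above the underside. Back wall 80 mm towards +x. The bar bridges the tray: 20 mm thick (x), 90 long (y), 64 to 100 mm above the underside
- bone0_center (a point): centre of an ivory plastic hand bone, 64 mm long (along its y), 18 mm thick at the ends, 18 g; lies loose across the tray and rolls when the tray tilts towards its mouth
- bone1_center (a point): centre of an ivory plastic hand bone, 64 mm long (along its y), 18 mm thick at the ends, 18 g; lies loose across the tray and rolls when the tray tilts towards its mouth
- bone2_center (a point): centre of an ivory plastic hand bone, 64 mm long (along its y), 18 mm thick at the ends, 18 g; lies loose across the tray and rolls when the tray tilts towards its mouth
- bone3_center (a point): centre of an ivory plastic hand bone, 64 mm long (along its y), 18 mm thick at the ends, 18 g; lies loose across the tray and rolls when the tray tilts towards its mouth
- bin_opening (a point): fixed point in the middle of the opening that shows when the front is at its stop: 55 mm out from the carcass front edge, level with the carcass top (200 mm above the board). The opening reaches 50 mm either way along the bin x, 95 mm along y; the panel top edge is then 120 mm out from the carcass and 155 mm above the board
- brain_stand: bystander: plywood stand 120 x 130 mm holding three pastel plastic brain slices upright, 125 mm high in all; origin at the centre of its underside
- stomach: bystander: green plastic stomach half lying flat, about 180 x 100 mm, 42 mm high; origin at its underside
- ossicles: bystander: white nylon ear-bone set on a black base 70 x 50 mm, 75 mm high; origin at the centre of the base's underside
- trachea: bystander: ribbed beige trachea segment lying on its flat side, 110 mm long (along its x), 31 mm thick; origin at the centre of its underside
- eye_model: bystander: white eyeball 60 mm across on a black round foot, 86 mm high; origin at the centre of its underside
- jar: bystander: clear lidded jar, 70 mm across, 110 mm high; origin at the centre of its underside
There are look-alikes about, which are no part of the job. Leave any pink or red look-alike of the part that bears tray_grip alone.

How it is judged:
By the outcome, as a careful person would: the job done as asked, in the order asked, and still so for the second after the job is handed in, with the robot touching nothing.
It also fails if it takes over 69 s, if anything falls off the work surface, if the arm or the gripper's body presses on something with over 40 N, if the wrist force passes 120 N, or if a joint passes its speed limit or range.

### The arm

A 6-joint arm with a two-finger parallel gripper is mounted at the origin on the work surface. World frame = base frame: x ahead of the robot, y to its left, z up, the work surface at z = 0. Lengths are in mm, angles in rad, forces in N, time in s.
With the tool pointing down it reaches from about 350 to 725 mm from the base axis. Payload 6 kg.
Tool frame: the origin (TCP) lies at the very end of the fingers, on their centre line; the grasp point (between the pads) lies 19 mm behind it; z points along the fingers, y is the line along which they close (so a half turn about z gives the same grasp; the last joint's range is limited). The gripper opens to 85 mm and grips with 20 to 120 N. Pads are 22 mm wide; open, the fingers measure 114 mm over their backs; the gripper's body (76 mm by 85 mm) begins 54 mm behind the grasp point. The pads swing forward as they close: fully open they stand 13 mm farther back than shut.
Start: joints at [-0.777, 0.04, 0.085, 0, -1.615, -0.334], TCP at [266.264, -537.656, 201.461] pointing down, gripper open.
Joint ranges: [-2.56, 2.56], [-1.29, 2.01], [-1.08, 1.49], [-3.29, 1.98], [-2.81, -0.18], [-2.99, 2.99]. Speed limits (rad/s): [2.57, 2.57, 3.01, 3.14, 3.14, 3.14].

### API

Orientations are given as a rotation vector (axis times angle).
In Python, from plant import manip gives the robot as it stands. The module is installed in compiled form; this text tells all that it offers.
- The arm moves only by the shell command python3 -m inch 'ROWS' [OPENING] [FORCE]. ROWS is JSON, a list of rows, each an object with "delta_pos": the shift along the tool's x, y, z in units of 0.5 m (1.0 is 0.5 m), a list of three; "angular": the turn, a rotation vector about the tool's x, y, z in units of pi/2 rad (1.0 is pi/2 rad), a list of three. A call has 1 to 12 rows; each row is the pose to reach, as a shift and turn from the pose commanded when the call began, along the tool's axes at that moment; what a row does not reach only later rows make up. A row lasts 1/12 s, in which the tool goes at most 41.7 mm and 7.16 degrees, less where a joint would pass 70% of its speed; a pose out of reach is approached as far as the arm can. A call with a number of a shift or a turn outside -1 to 1 is refused whole. A call with a gripper value outside its range is refused whole. OPENING is the opening in per cent of the stroke, from 0 (shut) to 100 (fully open), set as the call begins (- or left out, the last holds). The fingers move at their own pace and stop on an object; FORCE is the grip in N (left out, the last holds). Time passes only in rows, so rows that repeat a pose let the fingers close. It gives the time, the measured TCP pose, the force, the opening and the grip force at its end, in the units of the state.
- manip.observe(): the state, without advancing time (a new reading comes with each control period).
- manip.camera(name): name is "scene" or "top" or "wrist"; returns a dict with "frame" (480x640x3 uint8, red, green, blue), "camera_matrix" (3x3 intrinsics, pixels), "xyz" and "orientation" of the camera in the world. Camera axes: x right, y down, z forward; pixel columns grow to the right and rows downward; lengths in mm; the calibration is good to about 2 mm. A picture is of the moment at which its call begins. There is no depth.
- manip.job_done(): hands the job in; it is judged then, once.
The state is a dict: "time_s": time; "qpos": joint angles; "qvel": joint speeds; "joint_efforts": joint torques, N m; "tcp_pos": TCP position; "tool_rot": TCP orientation; "contact_force": force on the tool from outside, world axes, zero at the start; "torque": the same for the moment, N m; "gripper_width": finger opening in mm; "grasp_force": force on a finger pad.
Only numpy, scipy, OpenCV 4.12 (cv2) and the standard library are available. Lean on these libraries where they do the work, as an engineer would, in place of code of your own. Each camera call takes 0.05 s, during which the arm holds its last target. There are 200 camera calls.

## Working session

There is one attempt and no reset: what is moved stays moved. The work goes in short steps, Python scripts to look and compute and a shell command to move; the robot and the scene stay as the last step left them, time stands still between calls to the robot, and variables do not carry over. Pictures are saved under pics/ and viewed, at most 10 in all, crops included, and the job is handed in when it is done.

```bash
mkdir -p pics
cat > h.py <<'E'
import numpy as np,cv2,json
from scipy.spatial.transform import Rotation as R
from plant import manip
def snap(n,f):
    c=manip.camera(n); cv2.imwrite(f'pics/{f}.png',c['frame'][:,:,::-1])
    np.savez(f'pics/{f}.npz',K=c['camera_matrix'],p=c['xyz'],o=c['orientation']); return c
def cam(f):
    d=np.load(f'pics/{f}.npz'); o=d['o']; M=o if o.shape==(3,3) else R.from_rotvec(o).as_matrix(); return d['K'],d['p'],M
def px2w(f,u,v,z):
    K,p,M=cam(f); r=M@np.linalg.solve(K,[u,v,1.]); return p+r*(z-p[2])/r[2]
def w2px(f,P):
    K,p,M=cam(f); q=K@(M.T@(np.array(P,float)-p)); return q[:2]/q[2]
def rel(P,rot=None):
    s=manip.observe(); M=R.from_rotvec(s['tool_rot'])
    d=M.inv().apply(np.array(P,float)-s['tcp_pos'])/500
    print('dpos',d.round(4), 'ang',None if rot is None else ((M.inv()*rot).as_rotvec()/(np.pi/2)).round(4))
E
python3 - <<'E'
from h import *
for n in('scene','top'):
    c=snap(n,n+'0'); print(n,c['xyz'],c['orientation'])
s=manip.observe();print(s)
E
```

```text
scene [1304.90292722  -98.28190049 1140.12161244] [-1.89841015 -1.72734193  0.59308425]
top [ 400.46167578   12.88466422 1335.60674783] [-2.17626273  2.18113181 -0.13280765]
{'time_s': 0.1, 'qpos': array([-7.77315013e-01,  4.07768906e-02,  8.39423989e-02, -3.82963074e-04,
       -1.61551874e+00, -3.33686001e-01]), 'qvel': array([ 0.0016675 , -0.00209519,  0.00284119,  0.00111554,  0.00053778,
       -0.00045495]), 'joint_efforts': array([-6.40508020e-03, -3.69343221e+01,  3.48281479e+01,  6.95190355e+00,
       -4.56637048e-03,  3.02175249e-05]), 'tcp_pos': array([ 266.15818637, -537.36133257,  200.58695069]), 'tool_rot': array([ 7.15809144e-01, -3.05843464e+00, -2.38803133e-03]), 'contact_force': array([ 0.58525954, -0.64145791, -0.58145742]), 'torque': array([-0.02570661, -0.08085882, -0.00792907]), 'grasp_force': 0.0, 'gripper_width': 85.4572817909445}
```

View pics/top0.png

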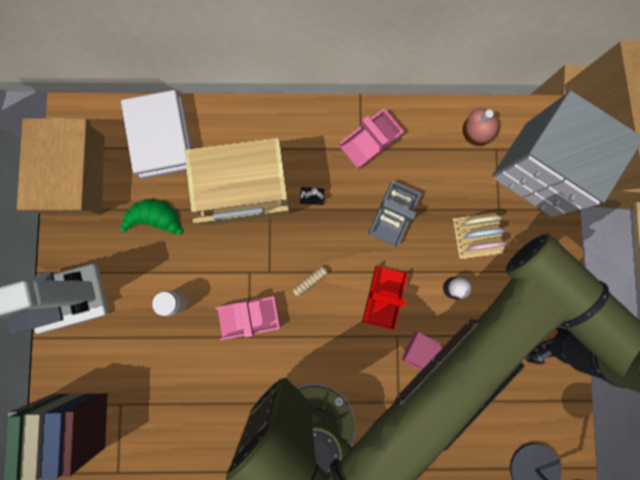

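View pics/scene0.png

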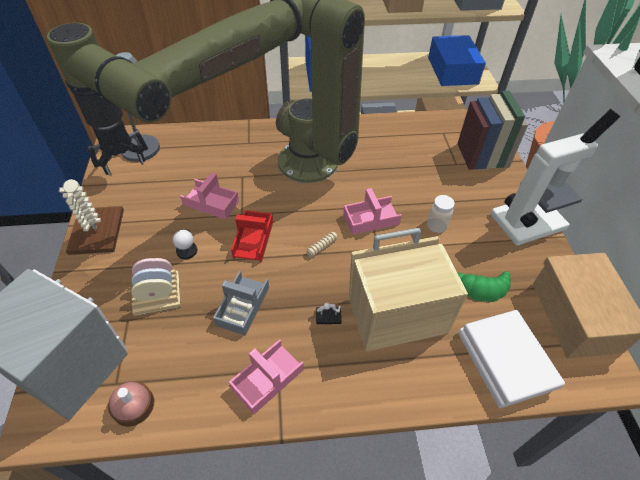

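The top view shows the bin at about (237,180) with its front towards the robot and its handle at (239,214). The grey tray is at (396,212). I'll enlarge both to get exact pixel positions.

Run:
```python
import cv2,numpy as np
a=cv2.imread('pics/top0.png')
A=cv2.resize(a[130:230,180:300],None,fx=5,fy=5,interpolation=2)
B=cv2.resize(a[170:250,360:430],None,fx=5,fy=5,interpolation=2)
s=cv2.imread('pics/scene0.png')
C=cv2.resize(s[265:340,205:280],None,fx=5,fy=5,interpolation=2)
D=cv2.resize(s[220:350,340:470],None,fx=4,fy=4,interpolation=2)
cv2.imwrite('pics/c1.png',A)
o=np.zeros((400,730,3),np.uint8); o[:400,:350]=B; o[:375,355:730]=C; cv2.imwrite('pics/c2.png',o)
```

```text
(no output)
```

View pics/c1.png

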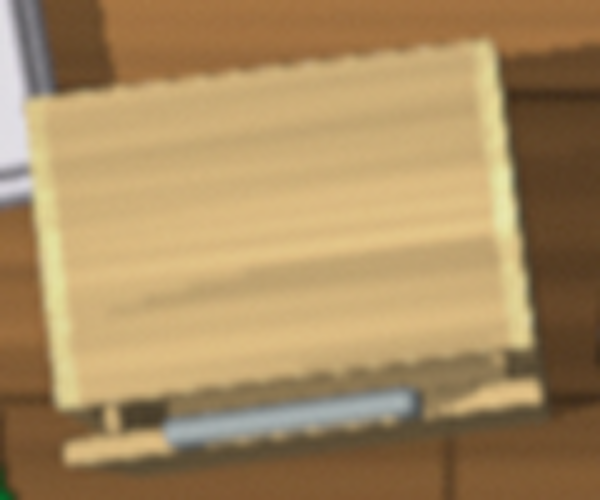

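View pics/c2.png

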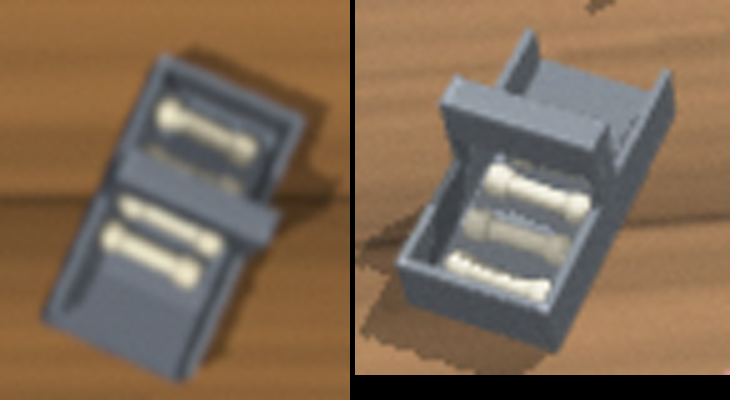

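The crops give these pixel positions:
- **Bin:** the carcass top corners are at (61,405), (530,345), (492,42) and (28,100). The front is slightly ajar, with the bar running from (168,434) to (418,400).
- **Tray:** the mouth faces lower-left and the bar is centred near (199,195).

Run:
```python
from h import *
f='top0'
g=lambda u,v,z,o:px2w(f,u/5+o[0]-.4,v/5+o[1]-.4,z)
o=(180,130)
c=[g(u,v,200,o) for u,v in((61,405),(530,345),(492,42),(28,100))]
for q in c: print(q.round(1))
fm=(c[0]+c[1])/2; bm=(c[2]+c[3])/2; d=bm-fm; d2=c[0]-c[1]
print('front mid',fm.round(1),'x yaw',np.arctan2(d[1],d[0]),np.arctan2(d2[1],d2[0])-np.pi/2,'len',np.hypot(*d[:2]),np.hypot(*d2[:2]))
for z in(240,235): 
  a,b=g(168,434,z,o),g(418,400,z,o);print('handle',a.round(1),b.round(1),((a+b)/2).round(1),np.linalg.norm(a-b))
o=(360,170)
t=[g(u,v,100,o) for u,v in((132,148),(118,180),(280,205),(268,245))]
for q in t: print('bar',q.round(1))
print('bar mid',np.mean(t,0).round(1)); dd=(t[0]+t[1]-t[2]-t[3])/2;print('bar len',np.linalg.norm(dd),'yaw y-axis',np.arctan2(dd[1],dd[0]))
l1,l2=g(43,318,40,o),g(185,382,40,o);b1,b2=g(160,58,45,o),g(303,115,45,o)
print(l1,l2,b1,b2); print('mid',(l1+l2)/2,(b1+b2)/2, 'tray len',np.linalg.norm((b1+b2-l1-l2)[:2]/2)); e=(b1+b2-l1-l2);print('tray x yaw',np.arctan2(e[1],e[0]))
s=manip.observe();print(R.from_rotvec(s['tool_rot']).as_matrix().round(3))
```

```text
[582.8 303.7 200. ]
[613.3  69.9 200. ]
[769.8  89.8 200. ]
[738.9 324.1 200. ]
front mid [598.  186.8 200. ] x yaw 0.12845432685807417 0.12969439529990767 len 157.59036311106848 235.76664132544934
handle [562.3 241.8 240. ] [578.8 121.9 240. ] [570.5 181.9 240. ] 121.12093010645448
handle [563.  242.9 235. ] [579.6 122.4 235. ] [571.3 182.6 235. ] 121.67368742721236
bar [ 630.5 -200.5  100. ]
bar [ 612.7 -192.5  100. ]
bar [ 598.8 -281.4  100. ]
bar [ 576.7 -274.3  100. ]
bar mid [ 604.7 -237.2  100. ]
bar len 88.08563147095977 yaw y-axis 1.1764447891483205
[ 543.20526854 -158.08736315   40.        ] [ 506.40023635 -238.73759447   40.        ] [ 693.33256275 -227.21016371   45.        ] [ 660.04435809 -309.14944747   45.        ]
mid [ 524.80275244 -198.41247881   40.        ] [ 676.68846042 -268.17980559   45.        ] tray len 167.14289746471863
tray x yaw -0.4305946620198915
[[-0.896 -0.444 -0.001]
 [-0.444  0.896  0.001]
 [ 0.     0.002 -1.   ]]
```

```bash
cat >> h.py <<'E'
BO=np.array([597.5,187,0.]); BY=.129; BR=R.from_euler('z',BY)
def binw(x,y,z): return BO+BR.apply([x,y,z])
def down(yy): # tool z down, tool y at yaw yy
    y=np.array([np.cos(yy),np.sin(yy),0]); z=np.array([0,0,-1.]); return R.from_matrix(np.array([np.cross(y,z),y,z]).T)
def bar(th): return binw(-6*np.cos(th)-220*np.sin(th),0,20+220*np.cos(th)-6*np.sin(th))
E
python3 - <<'E'
from h import *
for th in(0,.1,.2,.4,.55,.7): print(th,bar(th).round(1))
rel(np.array([420,-180,330]),down(BY+np.pi)); rel(bar(.1)+[0,0,85],down(BY+np.pi))
E
```

```text
0 [591.5 186.2 240. ]
0.1 [569.8 183.4 238.3]
0.2 [548.3 180.6 234.4]
0.4 [507.1 175.3 220.3]
0.55 [478.4 171.5 204.4]
0.7 [452.4 168.2 184.4]
dpos [-0.5929  0.5044 -0.2581] ang [ 9.000e-04  5.000e-04 -7.894e-01]
dpos [-1.1839  1.0227 -0.244 ] ang [ 9.000e-04  5.000e-04 -7.894e-01]
```

```bash
python3 -m inch '[{"delta_pos":[0,0,-0.07],"angular":[0,0,0]},{"delta_pos":[-0.06,0.05,-0.15],"angular":[0,0,-0.08]},{"delta_pos":[-0.12,0.1,-0.22],"angular":[0,0,-0.16]},{"delta_pos":[-0.593,0.504,-0.258],"angular":[0,0,-0.79]},{"delta_pos":[-0.593,0.504,-0.258],"angular":[0,0,-0.79]},{"delta_pos":[-0.593,0.504,-0.258],"angular":[0,0,-0.79]},{"delta_pos":[-0.593,0.504,-0.258],"angular":[0,0,-0.79]},{"delta_pos":[-0.593,0.504,-0.258],"angular":[0,0,-0.79]},{"delta_pos":[-0.593,0.504,-0.258],"angular":[0,0,-0.79]},{"delta_pos":[-0.593,0.504,-0.258],"angular":[0,0,-0.79]},{"delta_pos":[-0.593,0.504,-0.258],"angular":[0,0,-0.79]},{"delta_pos":[-0.593,0.504,-0.258],"angular":[0,0,-0.79]}]' 40 40
python3 -c "
from h import *
rel(bar(.1)+[0,0,85],down(BY+np.pi)); print(manip.observe()['qpos'])"
```

```text
time_s: 1.1
tcp_pos: [422.2, -175.1, 330.4]
tool_rot: [-2.373, 2.056, 0.001]
contact_force: [-0.8, -1.7, -1.2]
gripper_width: 34.1
grasp_force: 0.0
dpos [-0.6676 -0.3942  0.0155] ang [-0.0005  0.001   0.0088]
[ 4.98837276e-02 -2.84156602e-01  2.83629132e-02 -1.69183205e-03
 -1.88262467e+00  9.24263245e-02]
```

```bash
python3 -m inch '[{"delta_pos":[-0.668,-0.394,0.0155],"angular":[0,0,0]},{"delta_pos":[-0.668,-0.394,0.0155],"angular":[0,0,0]},{"delta_pos":[-0.668,-0.394,0.0155],"angular":[0,0,0]},{"delta_pos":[-0.668,-0.394,0.0155],"angular":[0,0,0]},{"delta_pos":[-0.668,-0.394,0.0155],"angular":[0,0,0]},{"delta_pos":[-0.668,-0.394,0.0155],"angular":[0,0,0]},{"delta_pos":[-0.668,-0.394,0.0155],"angular":[0,0,0]},{"delta_pos":[-0.668,-0.394,0.0155],"angular":[0,0,0]},{"delta_pos":[-0.668,-0.394,0.0155],"angular":[0,0,0]},{"delta_pos":[-0.668,-0.394,0.0155],"angular":[0,0,0]},{"delta_pos":[-0.668,-0.394,0.0155],"angular":[0,0,0]},{"delta_pos":[-0.668,-0.394,0.0155],"angular":[0,0,0]}]'
python3 -c "
from h import *
rel(bar(.1)+[0,0,-16],down(BY+np.pi)); c=snap('wrist','w1'); print(c['xyz'])
for th in (0,.1,.2): print(w2px('w1',bar(th)))"
```

```text
time_s: 2.1
tcp_pos: [572.2, 177.1, 321.5]
tool_rot: [2.36, -2.07, -0.001]
contact_force: [-0.7, -0.5, 0.9]
gripper_width: 33.9
grasp_force: 0.0
dpos [-0.0134  0.0028  0.1984] ang [ 0.0014 -0.0007  0.0013]
[582.79963716  98.82092671 493.96169842]
[293.20286597 251.87116189]
[324.02943409 251.15781988]
[353.84170124 249.5037646 ]
```

View pics/w1.png

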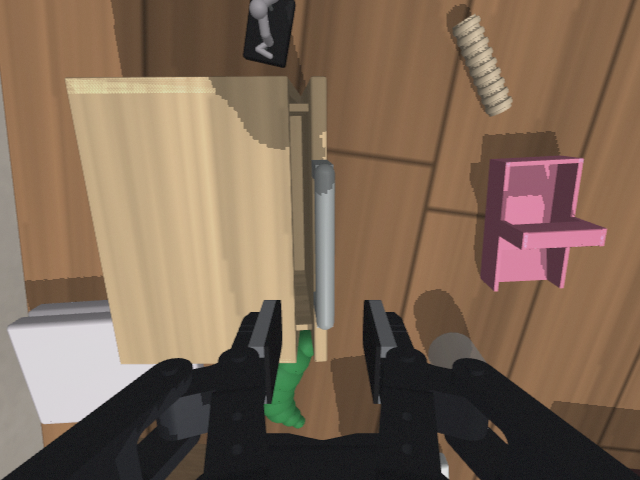

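The bar sits at u≈325 in the wrist view, spanning rows 165–325, and the model predicted 324, so the pose holds. Descending to cage the bar.

```bash
python3 -m inch '[{"delta_pos":[-0.013,0.003,0.05],"angular":[0,0,0]},{"delta_pos":[-0.013,0.003,0.1],"angular":[0,0,0]},{"delta_pos":[-0.013,0.003,0.14],"angular":[0,0,0]},{"delta_pos":[-0.013,0.003,0.17],"angular":[0,0,0]},{"delta_pos":[-0.013,0.003,0.198],"angular":[0,0,0]},{"delta_pos":[-0.013,0.003,0.198],"angular":[0,0,0]},{"delta_pos":[-0.013,0.003,0.198],"angular":[0,0,0]}]' 40
python3 -m inch '[{"delta_pos":[0,0,0],"angular":[0,0,0]},{"delta_pos":[0,0,0],"angular":[0,0,0]},{"delta_pos":[0,0,0],"angular":[0,0,0]}]' 24
python3 -c "
from h import *
print([ (round((bar(.1)[2]-bar(t)[2])/500,3), round(np.linalg.norm((bar(.1)-bar(t))[:2])/500,3)) for t in np.arange(.1,.73,.05)])"
```

```text
time_s: 2.73
tcp_pos: [569.7, 181.4, 224.3]
tool_rot: [-2.36, 2.074, -0.0]
contact_force: [-0.6, 1.2, -0.0]
gripper_width: 34.3
grasp_force: 0.0
time_s: 2.98
tcp_pos: [570.2, 182.7, 225.1]
tool_rot: [-2.359, 2.072, -0.001]
contact_force: [0.2, 0.2, 0.2]
gripper_width: 20.5
grasp_force: 0.0
[(np.float64(0.0), np.float64(0.0)), (np.float64(0.003), np.float64(0.022)), (np.float64(0.008), np.float64(0.043)), (np.float64(0.013), np.float64(0.065)), (np.float64(0.02), np.float64(0.086)), (np.float64(0.027), np.float64(0.106)), (np.float64(0.036), np.float64(0.127)), (np.float64(0.046), np.float64(0.146)), (np.float64(0.056), np.float64(0.166)), (np.float64(0.068), np.float64(0.184)), (np.float64(0.08), np.float64(0.202)), (np.float64(0.094), np.float64(0.22)), (np.float64(0.108), np.float64(0.237))]
```

```bash
python3 -m inch '[{"delta_pos":[0,0.022,0.003],"angular":[0,0,0]},{"delta_pos":[0,0.043,0.008],"angular":[0,0,0]},{"delta_pos":[0,0.065,0.013],"angular":[0,0,0]},{"delta_pos":[0,0.086,0.02],"angular":[0,0,0]},{"delta_pos":[0,0.106,0.027],"angular":[0,0,0]},{"delta_pos":[0,0.127,0.036],"angular":[0,0,0]},{"delta_pos":[0,0.146,0.046],"angular":[0,0,0]},{"delta_pos":[0,0.166,0.056],"angular":[0,0,0]},{"delta_pos":[0,0.184,0.068],"angular":[0,0,0]},{"delta_pos":[0,0.202,0.080],"angular":[0,0,0]},{"delta_pos":[0,0.212,0.087],"angular":[0,0,0]},{"delta_pos":[0,0.220,0.093],"angular":[0,0,0]}]'
python3 -m inch '[{"delta_pos":[0,0.010,0.008],"angular":[0,0,0]},{"delta_pos":[0,0.018,0.015],"angular":[0,0,0]},{"delta_pos":[0,0.024,0.016],"angular":[0,0,0]},{"delta_pos":[0,0.028,0.017],"angular":[0,0,0]},{"delta_pos":[0,0.028,0.017],"angular":[0,0,0]}]'
python3 -c "
from h import *
snap('wrist','w2'); s=manip.observe(); print(s['tcp_pos']-bar(.7),s['contact_force'])
for th in (.6,.65,.7): print(w2px('w2',bar(th)))"
```

```text
time_s: 3.98
tcp_pos: [460.6, 168.5, 177.6]
tool_rot: [-2.361, 2.072, -0.0]
contact_force: [0.6, 0.3, 0.7]
gripper_width: 20.5
grasp_force: 0.0
time_s: 4.4
tcp_pos: [446.8, 166.6, 168.9]
tool_rot: [-2.361, 2.072, -0.0]
contact_force: [-0.0, 0.2, 0.5]
gripper_width: 20.8
grasp_force: 0.0
[ -5.41887531  -1.48229882 -15.38567523] [-0.18575162 -0.47193003 -0.31537094]
[268.20019214 321.81081982]
[289.97825039 314.35258514]
[309.4415994  307.01177284]
```

```bash
for i in 1 2; do python3 -m inch '[{"delta_pos":[0,0.004,0.003],"angular":[0,0,0]},{"delta_pos":[0,0.008,0.006],"angular":[0,0,0]},{"delta_pos":[0,0.008,0.006],"angular":[0,0,0]}]'; done
python3 -c "
from h import *
snap('wrist','w2'); snap('scene','s2')
import cv2
a=cv2.imread('pics/w2.png');b=cv2.imread('pics/s2.png')
cv2.imwrite('pics/w2v.png',np.hstack([cv2.resize(a,None,fx=.6,fy=.6),cv2.resize(b[180:360,330:480],(240,288))]))
for th in (.6,.65,.7): print(w2px('w2',bar(th))*.6, (w2px('s2',bar(th))-[330,180])*1.6+[384,0])"
```

```text
time_s: 4.7
tcp_pos: [442.7, 166.1, 165.4]
tool_rot: [2.361, -2.072, -0.001]
contact_force: [0.3, -0.6, -0.1]
gripper_width: 20.4
grasp_force: 0.0
time_s: 4.95
tcp_pos: [438.6, 165.5, 162.4]
tool_rot: [2.361, -2.072, -0.0]
contact_force: [-0.5, 1.1, -0.2]
gripper_width: 19.9
grasp_force: 0.0
[147.56841056 197.90406003] [467.92884883  57.38520447]
[161.66317514 193.06165777] [465.9162796   56.32519423]
[174.2656785  188.31087992] [463.96837132  55.59087683]
```

View pics/w2v.png

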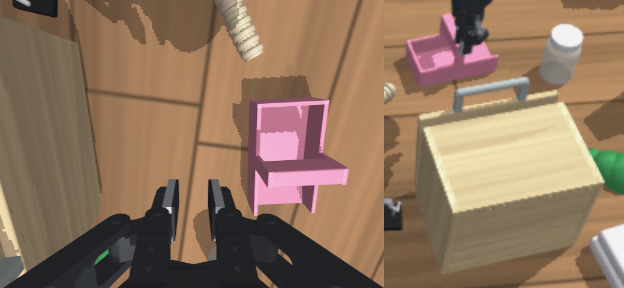

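The bar was not caught: the front is still near its start angle, with the bar at crop (456–525, 85). I'll check where the fingertips actually are.

Run:
```python
from h import *
s=manip.observe(); t=s['tcp_pos']
print(s['time_s'],'tcp in w2',w2px('w2',t),'w1',w2px('w1',[572.2,177.1,321.5]),'scene',w2px('s2',t))
for th in(0,.1,.2): print(th,w2px('s2',bar(th)),w2px('scene0',bar(th)))
a=cv2.imread('pics/s2.png'); b=cv2.imread('pics/scene0.png'); 
A=cv2.resize(b[220:280,350:450],None,fx=5,fy=5,interpolation=2);B=cv2.resize(a[170:290,350:450],(500,600),interpolation=2)[:600]
w=cv2.imread('pics/w2.png')[250:430,230:410]
o=np.zeros((600,800,3),np.uint8);o[:500,:415]=cv2.resize(a[180:280,362:445],None,fx=5,fy=5,interpolation=2);o[:300,420:795]=cv2.resize(b[220:280,362:437],None,fx=5,fy=5,interpolation=2);o[300:600,420:720]=cv2.resize(w,(300,300));cv2.imwrite('pics/c3.png',o)
```

```text
5.05 tcp in w2 [321.3046104  291.72905976] w1 [322.04206222 291.5340083 ] scene [377.37491642 216.45305953]
0 [399.49725891 240.12676236] [399.49725891 240.12676236]
0.1 [396.55698348 234.04025072] [396.55698348 234.04025072]
0.2 [393.60731079 228.73420292] [393.60731079 228.73420292]
```

View pics/c3.png

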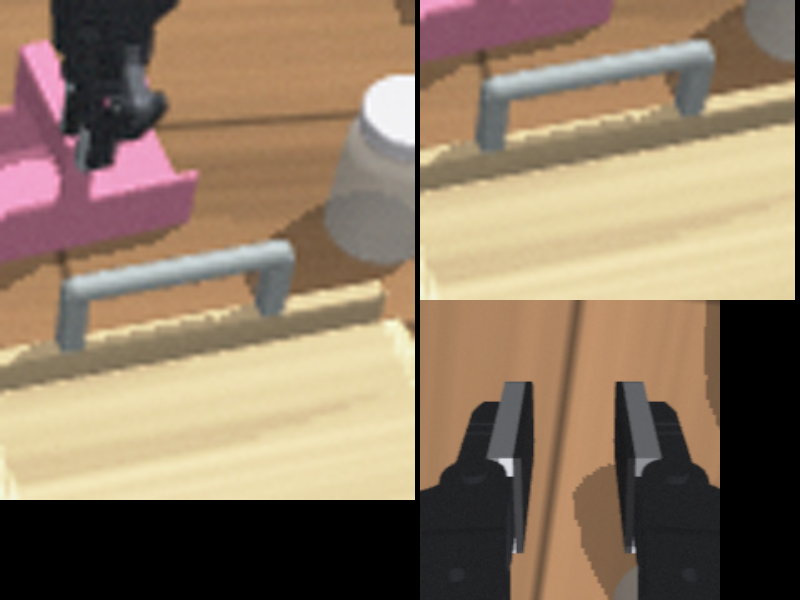

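The tips rode over the bar, because the pads stand back at partial opening. I'll go back, descend deeper and actually grip it.

Run:
```python
from h import *
rel(bar(.1)+[0,0,85],down(BY+np.pi));rel(bar(.1)+[0,0,-24],down(BY+np.pi))
l=lambda t:(6*np.cos(t)+220*np.sin(t)-24*np.sin(t-.1), 220*np.cos(t)-6*np.sin(t)-24*np.cos(t-.1))
for t in np.arange(.15,.73,.05): print(((l(t)[0]-l(.1)[0])/500).round(4),((l(.1)[1]-l(t)[1])/500).round(4),((t-.1)/(np.pi/2)).round(4))
```

```text
dpos [-0.0014 -0.2641 -0.3211] ang [-0.      0.0001  0.0007]
dpos [-0.0013 -0.2641 -0.1031] ang [-0.      0.0001  0.0007]
0.0194 0.0033 0.0318
0.0385 0.0075 0.0637
0.0574 0.0127 0.0955
0.0761 0.0188 0.1273
0.0944 0.0259 0.1592
0.1123 0.0339 0.191
0.1299 0.0427 0.2228
0.1469 0.0524 0.2546
0.1635 0.063 0.2865
0.1795 0.0744 0.3183
0.1949 0.0865 0.3501
0.2097 0.0994 0.382
```

```bash
python3 -m inch '[{"delta_pos":[0,0,-0.08],"angular":[0,0,0]},{"delta_pos":[0,0,-0.16],"angular":[0,0,0]},{"delta_pos":[0,0,-0.24],"angular":[0,0,0]},{"delta_pos":[0,-0.07,-0.28],"angular":[0,0,0]},{"delta_pos":[0,-0.14,-0.28],"angular":[0,0,0]},{"delta_pos":[0,-0.21,-0.28],"angular":[0,0,0]},{"delta_pos":[-0.001,-0.264,-0.27],"angular":[0,0,0]},{"delta_pos":[-0.001,-0.264,-0.24],"angular":[0,0,0]},{"delta_pos":[-0.001,-0.264,-0.19],"angular":[0,0,0]},{"delta_pos":[-0.001,-0.264,-0.14],"angular":[0,0,0]},{"delta_pos":[-0.001,-0.264,-0.103],"angular":[0,0,0]},{"delta_pos":[-0.001,-0.264,-0.103],"angular":[0,0,0]}]' 45
python3 -m inch '[{"delta_pos":[0,0,0],"angular":[0,0,0]},{"delta_pos":[0,0,0],"angular":[0,0,0]},{"delta_pos":[0,0,0],"angular":[0,0,0]},{"delta_pos":[0,0,0],"angular":[0,0,0]},{"delta_pos":[0,0,0],"angular":[0,0,0]}]' 0 40
```

```text
time_s: 6.05
tcp_pos: [568.2, 182.8, 209.0]
tool_rot: [2.356, -2.068, -0.006]
contact_force: [-0.7, -0.1, -1.0]
gripper_width: 38.3
grasp_force: 0.0
time_s: 6.47
tcp_pos: [570.3, 183.4, 215.8]
tool_rot: [-2.359, 2.071, -0.001]
contact_force: [-1.0, 0.0, 2.8]
gripper_width: -0.3
grasp_force: 1.2
```

Run:
```python
from h import *
s=manip.observe();print(s['tcp_pos'],s['contact_force'])
snap('wrist','w3');snap('scene','s3');snap('top','t3')
a=cv2.imread('pics/w3.png');b=cv2.imread('pics/s3.png');t=cv2.imread('pics/t3.png')
o=np.zeros((600,800,3),np.uint8)
o[:300,:400]=cv2.resize(a,(400,300));o[:300,400:]=cv2.resize(b[150:300,330:480],(400,300)) if 0 else cv2.resize(b[170:290,330:490],(400,300))
o[300:,:400]=cv2.resize(t[120:270,150:350],(400,300));cv2.imwrite('pics/c4.png',o)
```

```text
[570.29135278 183.41394058 215.82689476] [-0.96094331  0.03546474  2.80947018]
```

View pics/c4.png

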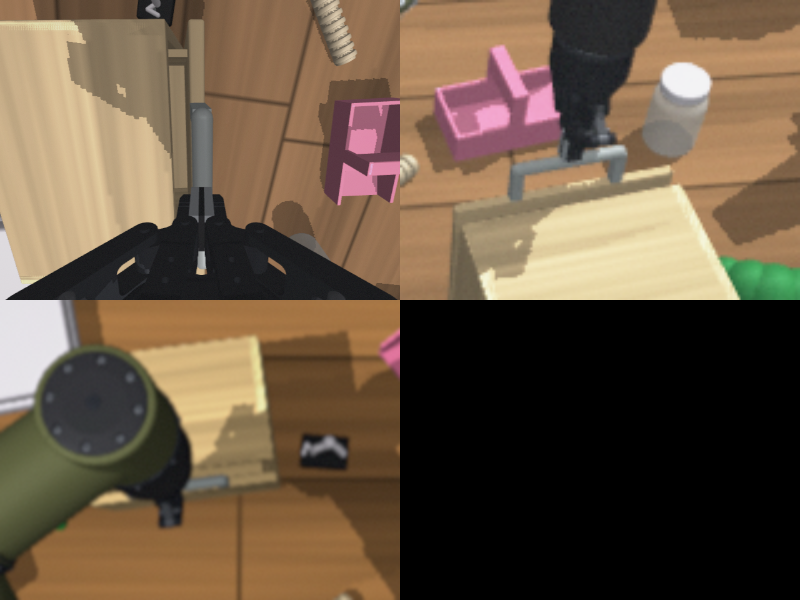

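Run:
```python
from h import *
t=manip.observe()['tcp_pos']
for f in('t3','s3','w3'): print(f,'tcp',w2px(f,t),'tcp+60',w2px(f,t+[0,0,60]),'bar.1',w2px(f,bar(.1)),'ends',w2px(f,bar(.1)+BR.apply([0,55,0])),w2px(f,bar(.1)+BR.apply([0,-55,0])))
a=cv2.imread('pics/t3.png');b=cv2.imread('pics/s3.png')
o=np.zeros((500,800,3),np.uint8)
o[:480,:400]=cv2.resize(a[190:250,210:260],(400,480),interpolation=2);o[:400,400:800]=cv2.resize(b[200:250,370:420],(400,400),interpolation=2);cv2.imwrite('pics/c5.png',o)
```

```text
t3 tcp [239.11743032 214.59915699] tcp+60 [235.24635185 210.74140782] bar.1 [237.70386347 213.40404876] ends [214.97142716 216.310835  ] [260.3614663  210.50683145]
s3 tcp [395.34751246 239.78618409] tcp+60 [398.74228247 224.49556578] bar.1 [396.55698348 234.04025072] ends [416.8849258 230.5183821] [375.93738117 237.6126502 ]
w3 tcp [321.9669317  291.25891802] tcp+60 [321.42534443 363.70914698] bar.1 [322.9155766  312.79987508] ends [322.71294235 414.05924242] [323.16344221 188.93772282]
```

View pics/c5.png

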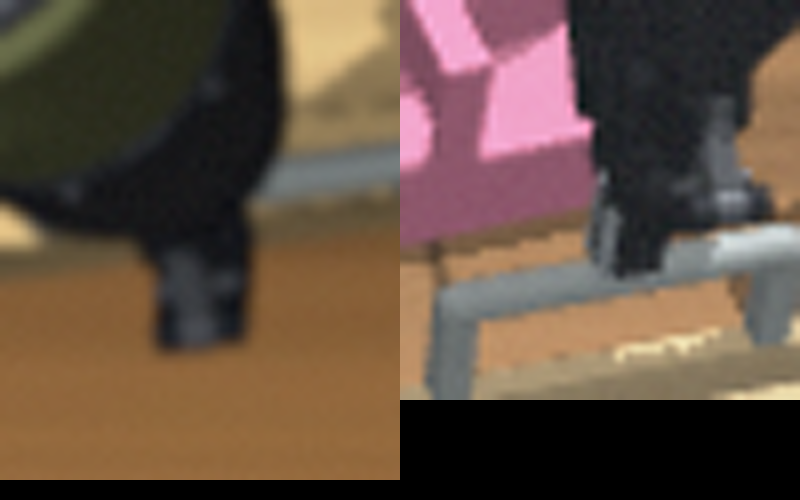

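The views suggest the fingertips sit on top of the bar instead of around it. I'll probe by touch: lift with the fingers shut, then come down gently and read the force.

```bash
python3 -m inch '[{"delta_pos":[0,0,-0.02],"angular":[0,0,0]},{"delta_pos":[0,0,-0.04],"angular":[0,0,0]},{"delta_pos":[0,0,-0.06],"angular":[0,0,0]},{"delta_pos":[0,0,-0.08],"angular":[0,0,0]},{"delta_pos":[0,0,-0.08],"angular":[0,0,0]}]'
for i in 1 2 3 4; do python3 -m inch '[{"delta_pos":[0,0,0.01],"angular":[0,0,0]},{"delta_pos":[0,0,0.01],"angular":[0,0,0]},{"delta_pos":[0,0,0.01],"angular":[0,0,0]}]' | egrep 'tcp|contact'; done
python3 - <<'E'
from h import *
def seg(f):
    im=cv2.imread(f'pics/{f}.png').astype(int)[205:260,360:440]; m=((im[...,0]-im[...,2])>5)&(im.sum(2)>240); 
    ys,xs=np.nonzero(m); return len(xs),xs.mean()+360,ys.mean()+205
snap('scene','s4')
for f in('scene0','s2','s3','s4'): print(f,seg(f))
print(w2px('scene0',[266,-537.5,201]))
E
```

```text
time_s: 7.03
tcp_pos: [570.6, 183.2, 257.5]
tool_rot: [-2.358, 2.07, -0.003]
contact_force: [1.0, -0.2, 0.6]
gripper_width: 0.1
grasp_force: 0.0
tcp_pos: [569.4, 183.1, 247.7]
contact_force: [-0.1, -0.1, 0.2]
tcp_pos: [569.6, 183.1, 243.4]
contact_force: [-0.8, 0.2, -0.4]
tcp_pos: [569.6, 183.2, 238.8]
contact_force: [-0.6, -0.1, 0.7]
tcp_pos: [569.7, 183.1, 233.8]
contact_force: [0.5, -0.1, 0.6]
scene0 (172, np.float64(397.5348837209302), np.float64(235.05232558139534))
s2 (200, np.float64(395.255), np.float64(233.4))
s3 (201, np.float64(399.910447761194), np.float64(231.86567164179104))
s4 (214, np.float64(401.0233644859813), np.float64(231.01869158878503))
[129.77823551 179.05286467]
```

```bash
for i in 1 2 3 4 5; do python3 -m inch '[{"delta_pos":[0,0,0.008],"angular":[0,0,0]},{"delta_pos":[0,0,0.008],"angular":[0,0,0]},{"delta_pos":[0,0,0.008],"angular":[0,0,0]}]' | egrep 'tcp|contact'; done
python3 - <<'E'
from h import *
snap('scene','s5');snap('wrist','w5');snap('top','t5')
b=cv2.imread('pics/s5.png');a=cv2.imread('pics/w5.png');t=cv2.imread('pics/t5.png')
o=np.zeros((600,800,3),np.uint8)
o[:,:400]=cv2.resize(b[180:255,375:425],(400,600),interpolation=2)
o[:300,400:]=cv2.resize(a[260:380,240:400],(400,300),interpolation=2)
c=cv2.imread('pics/scene0.png');o[300:,400:]=cv2.resize(c[115:190,80:180],(400,300),interpolation=2)
cv2.imwrite('pics/c6.png',o); print(w2px('s5',manip.observe()['tcp_pos']))
E
```

```text
tcp_pos: [569.7, 183.2, 229.9]
contact_force: [-0.7, -0.4, -0.3]
tcp_pos: [569.7, 183.2, 225.8]
contact_force: [-0.2, 0.5, -0.1]
tcp_pos: [569.7, 183.2, 221.9]
contact_force: [-0.7, -1.1, -0.3]
tcp_pos: [569.7, 183.2, 217.9]
contact_force: [0.5, -0.2, -0.4]
tcp_pos: [570.5, 183.2, 215.8]
contact_force: [0.2, -0.5, 5.6]
[395.30452626 239.83129808]
```

View pics/c6.png

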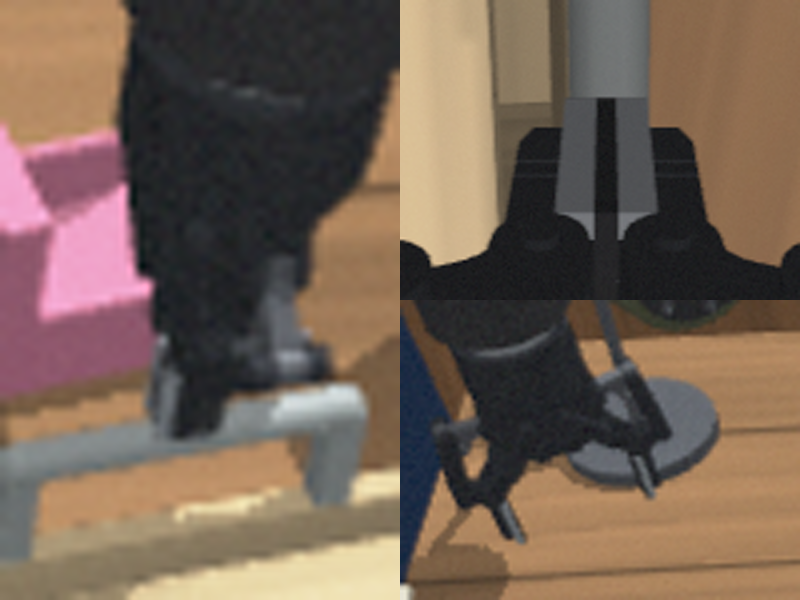

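The shut fingertips rest on the bar's top at a reported z of about 217, where the bar top is at 245, so the real tips are about 28 mm higher than reported. I'll allow for that: lift, open, go deeper and grip.

```bash
python3 -m inch '[{"delta_pos":[0,0,-0.03],"angular":[0,0,0]},{"delta_pos":[0,0,-0.06],"angular":[0,0,0]},{"delta_pos":[0,0,-0.06],"angular":[0,0,0]},{"delta_pos":[0,0,-0.06],"angular":[0,0,0]},{"delta_pos":[0,0,-0.06],"angular":[0,0,0]},{"delta_pos":[0,0,-0.03],"angular":[0,0,0]},{"delta_pos":[0,0,0],"angular":[0,0,0]},{"delta_pos":[0,0,0.03],"angular":[0,0,0]},{"delta_pos":[0,0,0.054],"angular":[0,0,0]},{"delta_pos":[0,0,0.054],"angular":[0,0,0]}]' 45
python3 -m inch '[{"delta_pos":[0,0,0],"angular":[0,0,0]},{"delta_pos":[0,0,0],"angular":[0,0,0]},{"delta_pos":[0,0,0],"angular":[0,0,0]},{"delta_pos":[0,0,0],"angular":[0,0,0]},{"delta_pos":[0,0,0],"angular":[0,0,0]}]' 0 40
```

```text
time_s: 10.32
tcp_pos: [568.3, 182.8, 183.0]
tool_rot: [2.357, -2.069, -0.004]
contact_force: [0.3, -0.0, -0.3]
gripper_width: 38.4
grasp_force: 0.0
time_s: 10.73
tcp_pos: [570.2, 183.2, 188.3]
tool_rot: [-2.36, 2.072, -0.001]
contact_force: [-0.7, -0.7, 1.2]
gripper_width: 12.7
grasp_force: 39.2
```

Gripped: the width stopped at 12.7 with 39 N. Pulling along the arc.

```bash
python3 -m inch '[{"delta_pos":[0,0.022,0.003],"angular":[0,0,0]},{"delta_pos":[0,0.043,0.008],"angular":[0,0,0]},{"delta_pos":[0,0.065,0.013],"angular":[0,0,0]},{"delta_pos":[0,0.086,0.02],"angular":[0,0,0]},{"delta_pos":[0,0.106,0.027],"angular":[0,0,0]},{"delta_pos":[0,0.127,0.036],"angular":[0,0,0]},{"delta_pos":[0,0.146,0.046],"angular":[0,0,0]},{"delta_pos":[0,0.166,0.056],"angular":[0,0,0]},{"delta_pos":[0,0.184,0.068],"angular":[0,0,0]},{"delta_pos":[0,0.202,0.080],"angular":[0,0,0]},{"delta_pos":[0,0.212,0.087],"angular":[0,0,0]},{"delta_pos":[0,0.220,0.093],"angular":[0,0,0]}]'
python3 -m inch '[{"delta_pos":[0,0.005,0.005],"angular":[0,0,0]},{"delta_pos":[0,0.010,0.009],"angular":[0,0,0]},{"delta_pos":[0,0.010,0.009],"angular":[0,0,0]}]'
python3 -m inch '[{"delta_pos":[0,0.005,0.005],"angular":[0,0,0]},{"delta_pos":[0,0.008,0.007],"angular":[0,0,0]},{"delta_pos":[0,0.008,0.007],"angular":[0,0,0]}]'
```

```text
time_s: 11.73
tcp_pos: [461.0, 168.4, 142.0]
tool_rot: [-2.36, 2.072, -0.003]
contact_force: [-0.5, -4.4, 4.8]
gripper_width: 12.3
grasp_force: 41.8
time_s: 11.98
tcp_pos: [455.4, 167.6, 137.2]
tool_rot: [2.36, -2.072, 0.001]
contact_force: [-5.0, -4.8, 6.0]
gripper_width: 12.7
grasp_force: 42.2
time_s: 12.23
tcp_pos: [451.5, 167.0, 133.6]
tool_rot: [2.36, -2.072, 0.001]
contact_force: [-3.4, -3.8, 6.3]
gripper_width: 12.6
grasp_force: 42.4
```

```bash
for i in 1 2 3; do python3 -m inch '[{"delta_pos":[0,0.003,0.003],"angular":[0,0,0]},{"delta_pos":[0,0.006,0.005],"angular":[0,0,0]},{"delta_pos":[0,0.006,0.005],"angular":[0,0,0]}]' | egrep 'tcp|contact'; done
```

```text
tcp_pos: [450.8, 167.0, 132.7]
contact_force: [5.4, -4.8, 7.9]
tcp_pos: [451.0, 167.1, 132.7]
contact_force: [16.1, -5.1, 10.0]
tcp_pos: [451.3, 167.3, 132.6]
contact_force: [28.2, -4.5, 11.8]
```

The front is at its stop: position holds while the force climbs. I'll ease off, release and lift straight up.

```bash
python3 -m inch '[{"delta_pos":[0,-0.007,-0.004],"angular":[0,0,0]},{"delta_pos":[0,-0.012,-0.008],"angular":[0,0,0]}]' | egrep 'tcp|contact'
python3 -m inch '[{"delta_pos":[0,0,0],"angular":[0,0,0]},{"delta_pos":[0,0,0],"angular":[0,0,0]},{"delta_pos":[0,0,0],"angular":[0,0,0]},{"delta_pos":[0,0,-0.03],"angular":[0,0,0]},{"delta_pos":[0,0,-0.07],"angular":[0,0,0]},{"delta_pos":[0,0,-0.14],"angular":[0,0,0]},{"delta_pos":[0,0,-0.21],"angular":[0,0,0]},{"delta_pos":[0,0,-0.26],"angular":[0,0,0]},{"delta_pos":[0,0,-0.26],"angular":[0,0,0]}]' 40
python3 - <<'E'
from h import *
snap('top','t6');snap('wrist','w6')
for y in np.arange(-.45,-.36,.1): rel([604.7,-237.2,150],down(np.pi-.415))
for f in('t6','w6'): print(f,[(t,w2px(f,bar(t)).round(0)) for t in(.6,.65,.7)])
g=cv2.imread('pics/w6.png').astype(int)
p=w2px('w6',bar(.7)); u,v=int(p[0]),int(p[1])-60
print(u,v,[tuple(g[v,u+k]) for k in range(-40,41,5)])
E
```

```text
tcp_pos: [450.9, 167.0, 132.7]
contact_force: [-5.2, -4.9, 10.0]
time_s: 13.9
tcp_pos: [450.2, 168.0, 264.9]
tool_rot: [-2.355, 2.068, -0.004]
contact_force: [-0.1, 0.1, 0.9]
gripper_width: 34.0
grasp_force: 0.0
dpos [ 0.8445 -0.2037  0.2178] ang [1.000e-04 9.000e-04 3.472e-01]
t6 [(0.6, array([245., 256.])), (0.65, array([246., 260.])), (0.7, array([246., 263.]))]
w6 [(0.6, array([292., 250.])), (0.65, array([306., 247.])), (0.7, array([318., 244.]))]
318 183 [(np.int64(112), np.int64(143), np.int64(164)), (np.int64(154), np.int64(197), np.int64(221)), (np.int64(154), np.int64(195), np.int64(220)), (np.int64(89), np.int64(122), np.int64(161)), (np.int64(90), np.int64(123), np.int64(160)), (np.int64(87), np.int64(121), np.int64(159)), (np.int64(86), np.int64(120), np.int64(157)), (np.int64(137), np.int64(138), np.int64(133)), (np.int64(178), np.int64(178), np.int64(174)), (np.int64(201), np.int64(202), np.int64(197)), (np.int64(174), np.int64(174), np.int64(170)), (np.int64(87), np.int64(120), np.int64(157)), (np.int64(66), np.int64(88), np.int64(118)), (np.int64(78), np.int64(106), np.int64(140)), (np.int64(95), np.int64(130), np.int64(172)), (np.int64(93), np.int64(127), np.int64(169)), (np.int64(94), np.int64(130), np.int64(170))]
```

The front sits at 0.70: its bar shows at u≈320 against a predicted 318. Now to the tray.

```bash
python3 -m inch '[{"delta_pos":[0.06,-0.015,0],"angular":[0,0,0.03]},{"delta_pos":[0.8445,-0.2037,0],"angular":[0,0,0.347]},{"delta_pos":[0.8445,-0.2037,0],"angular":[0,0,0.347]},{"delta_pos":[0.8445,-0.2037,0],"angular":[0,0,0.347]},{"delta_pos":[0.8445,-0.2037,0],"angular":[0,0,0.347]},{"delta_pos":[0.8445,-0.2037,0],"angular":[0,0,0.347]},{"delta_pos":[0.8445,-0.2037,0],"angular":[0,0,0.347]},{"delta_pos":[0.8445,-0.2037,0],"angular":[0,0,0.347]},{"delta_pos":[0.8445,-0.2037,0],"angular":[0,0,0.347]},{"delta_pos":[0.8445,-0.2037,0],"angular":[0,0,0.347]},{"delta_pos":[0.8445,-0.2037,0],"angular":[0,0,0.347]},{"delta_pos":[0.8445,-0.2037,0],"angular":[0,0,0.347]}]' 80
python3 -m inch '[{"delta_pos":[0,0,0],"angular":[0,0,0]},{"delta_pos":[0,0,0.06],"angular":[0,0,0]},{"delta_pos":[0,0,0.06],"angular":[0,0,0]}]'
python3 - <<'E'
from h import *
snap('wrist','w7'); rel([603.5,-236.5,38],down(np.pi-.415))
T=R.from_euler('z',-.415); O=np.array([603.5,-236.5,0])
print('pred bar ends',[w2px('w7',O+T.apply([0,y,100])).round(0) for y in(-45,45)])
g=cv2.imread('pics/w7.png').astype(int)
# bar-edge profile along tool closing direction at several points along bar, sampled in mm at z=100
for y in(-30,0,30):
  row=[]
  for x in range(-34,36,3):
    u,v=w2px('w7',O+T.apply([x,y,100])).round().astype(int); row.append(int(g[v,u].sum()/3) if 0<=v<480 and 0<=u<640 else -1)
  print(y,row)
E
```

```text
time_s: 15.0
tcp_pos: [604.4, -242.2, 254.0]
tool_rot: [1.707, -2.631, -0.008]
contact_force: [0.5, 0.3, -0.6]
gripper_width: 68.3
grasp_force: 0.0
time_s: 15.25
tcp_pos: [602.9, -236.0, 222.8]
tool_rot: [1.715, -2.627, -0.012]
contact_force: [-0.5, 0.5, -2.7]
gripper_width: 68.1
grasp_force: 0.0
dpos [-1.000e-04 -3.700e-03  3.743e-01] ang [ 0.0046 -0.0003  0.0008]
pred bar ends [array([321., 171.]), array([321., 278.])]
-30 [143, 160, 161, 234, 241, 240, 210, 116, 159, 113, 109, 108, 110, 108, 128, 158, 157, 148, 183, 169, 122, 109, 108, 108]
0 [126, 109, 106, 107, 224, 224, 191, 146, 156, 160, 160, 158, 156, 154, 124, 109, 118, 170, 196, 185, 165, 106, 108, 107]
30 [112, 113, 111, 113, 109, 106, 104, 93, 128, 160, 160, 159, 157, 155, 134, 126, 128, 128, 126, 127, 138, 140, 143, 145]
```

The bar lies within 2 mm of the predicted spot. Descending and gripping.

```bash
python3 -m inch '[{"delta_pos":[0,-0.004,0.06],"angular":[0,0,0]},{"delta_pos":[0,-0.004,0.12],"angular":[0,0,0]},{"delta_pos":[0,-0.004,0.18],"angular":[0,0,0]},{"delta_pos":[0,-0.004,0.24],"angular":[0,0,0]},{"delta_pos":[0,-0.004,0.28],"angular":[0,0,0]},{"delta_pos":[0,-0.004,0.32],"angular":[0,0,0]},{"delta_pos":[0,-0.004,0.35],"angular":[0,0,0]},{"delta_pos":[0,-0.004,0.37],"angular":[0,0,0]},{"delta_pos":[0,-0.004,0.385],"angular":[0,0,0]},{"delta_pos":[0,-0.004,0.385],"angular":[0,0,0]}]'
python3 -m inch '[{"delta_pos":[0,0,0],"angular":[0,0,0]},{"delta_pos":[0,0,0],"angular":[0,0,0]},{"delta_pos":[0,0,0],"angular":[0,0,0]},{"delta_pos":[0,0,0],"angular":[0,0,0]},{"delta_pos":[0,0,0],"angular":[0,0,0]},{"delta_pos":[0,0,0],"angular":[0,0,0]},{"delta_pos":[0,0,0],"angular":[0,0,0]},{"delta_pos":[0,0,0],"angular":[0,0,0]}]' 0 80
```

```text
time_s: 16.13
tcp_pos: [606.0, -238.2, 35.9]
tool_rot: [1.716, -2.63, -0.002]
contact_force: [0.5, 0.5, -0.4]
gripper_width: 68.2
grasp_force: 0.0
time_s: 16.8
tcp_pos: [606.9, -239.1, 38.0]
tool_rot: [-1.716, 2.631, -0.002]
contact_force: [-1.4, 1.5, 5.5]
gripper_width: 18.9
grasp_force: 79.1
```

The tray is held: the width stopped at 18.9 with 79 N. Lifting it gently and level.

```bash
python3 -m inch '[{"delta_pos":[0,0,-0.01],"angular":[0,0,0]},{"delta_pos":[0,0,-0.03],"angular":[0,0,0]},{"delta_pos":[0,0,-0.06],"angular":[0,0,0]},{"delta_pos":[0,0,-0.1],"angular":[0,0,0]},{"delta_pos":[0,0,-0.15],"angular":[0,0,0]},{"delta_pos":[0,0,-0.2],"angular":[0,0,0]},{"delta_pos":[0,0,-0.25],"angular":[0,0,0]},{"delta_pos":[0,0,-0.3],"angular":[0,0,0]},{"delta_pos":[0,0,-0.35],"angular":[0,0,0]},{"delta_pos":[0,0,-0.4],"angular":[0,0,0]},{"delta_pos":[0,0,-0.45],"angular":[0,0,0]},{"delta_pos":[0,0,-0.49],"angular":[0,0,0]}]'
python3 -m inch '[{"delta_pos":[0,0,-0.02],"angular":[0,0,0]},{"delta_pos":[0,0,-0.03],"angular":[0,0,0]},{"delta_pos":[0,0,-0.03],"angular":[0,0,0]},{"delta_pos":[0,0,-0.03],"angular":[0,0,0]}]'
python3 - <<'E'
from h import *
rel(binw(47,0,295),down(BY+np.pi)); rel(binw(47,0,250),down(BY+np.pi))
# TCP displacement in level tool frame when rotating about lip
for p in range(0,66,5):
  a=np.radians(p); print(p, ((85-(85*np.cos(a)-22*np.sin(a)))/500).round(3), ((22-(85*np.sin(a)+22*np.cos(a)))/500).round(3), round(p/90,3))
E
```

```text
time_s: 17.8
tcp_pos: [606.2, -239.1, 284.0]
tool_rot: [-1.715, 2.631, -0.001]
contact_force: [0.0, -0.5, -2.8]
gripper_width: 19.1
grasp_force: 78.2
time_s: 18.13
tcp_pos: [606.3, -238.7, 295.7]
tool_rot: [1.716, -2.631, -0.002]
contact_force: [-0.7, -0.3, -1.9]
gripper_width: 19.1
grasp_force: 78.2
dpos [-0.8206  0.279   0.0019] ang [ 0.0009  0.0004 -0.3463]
dpos [-0.8206  0.2789  0.0919] ang [ 0.0009  0.0004 -0.3463]
0 0.0 0.0 0.0
5 0.004 -0.015 0.056
10 0.01 -0.029 0.111
15 0.017 -0.042 0.167
20 0.025 -0.055 0.222
25 0.035 -0.068 0.278
30 0.045 -0.079 0.333
35 0.056 -0.09 0.389
40 0.068 -0.099 0.444
45 0.081 -0.107 0.5
50 0.094 -0.115 0.556
55 0.109 -0.12 0.611
60 0.123 -0.125 0.667
65 0.138 -0.129 0.722
```

```bash
python3 -m inch '[{"delta_pos":[-0.008,0.003,0],"angular":[0,0,-0.003]},{"delta_pos":[-0.025,0.008,0],"angular":[0,0,-0.01]},{"delta_pos":[-0.05,0.017,0],"angular":[0,0,-0.021]},{"delta_pos":[-0.082,0.028,0],"angular":[0,0,-0.035]},{"delta_pos":[-0.12,0.04,0],"angular":[0,0,-0.05]},{"delta_pos":[-0.158,0.053,0],"angular":[0,0,-0.066]},{"delta_pos":[-0.197,0.066,0],"angular":[0,0,-0.082]},{"delta_pos":[-0.235,0.08,0],"angular":[0,0,-0.098]},{"delta_pos":[-0.27,0.092,0],"angular":[0,0,-0.113]},{"delta_pos":[-0.3,0.102,0],"angular":[0,0,-0.126]},{"delta_pos":[-0.32,0.109,0],"angular":[0,0,-0.135]},{"delta_pos":[-0.328,0.112,0],"angular":[0,0,-0.138]}]'
python3 -c "
from h import *
rel(binw(47,0,295),down(BY+np.pi))"
```

```text
time_s: 19.13
tcp_pos: [621.2, -63.9, 296.4]
tool_rot: [1.995, -2.427, -0.001]
contact_force: [-0.3, -0.9, -1.6]
gripper_width: 18.8
grasp_force: 78.2
dpos [-0.513   0.0546  0.003 ] ang [ 3.000e-04  2.000e-04 -2.062e-01]
```

```bash
python3 -m inch '[{"delta_pos":[-0.01,0.001,0],"angular":[0,0,-0.004]},{"delta_pos":[-0.03,0.003,0],"angular":[0,0,-0.012]},{"delta_pos":[-0.065,0.007,0],"angular":[0,0,-0.026]},{"delta_pos":[-0.115,0.012,0],"angular":[0,0,-0.046]},{"delta_pos":[-0.17,0.018,0],"angular":[0,0,-0.068]},{"delta_pos":[-0.23,0.025,0],"angular":[0,0,-0.092]},{"delta_pos":[-0.29,0.031,0],"angular":[0,0,-0.116]},{"delta_pos":[-0.35,0.037,0],"angular":[0,0,-0.14]},{"delta_pos":[-0.41,0.044,0],"angular":[0,0,-0.165]},{"delta_pos":[-0.46,0.049,0],"angular":[0,0,-0.185]},{"delta_pos":[-0.495,0.053,0],"angular":[0,0,-0.199]},{"delta_pos":[-0.51,0.0546,0.003],"angular":[0,0,-0.206]}]'
python3 -m inch '[{"delta_pos":[0,0,0.01],"angular":[0,0,0]},{"delta_pos":[0,0,0.03],"angular":[0,0,0]},{"delta_pos":[0,0,0.05],"angular":[0,0,0]},{"delta_pos":[0,0,0.07],"angular":[0,0,0]},{"delta_pos":[0,0,0.075],"angular":[0,0,0]},{"delta_pos":[0,0,0.075],"angular":[0,0,0]}]'
python3 - <<'E'
from h import *
s=manip.observe();print(s['qpos'].round(2)); rel(binw(47,0,250),down(BY+np.pi))
M=R.from_rotvec(s['tool_rot']);lip=s['tcp_pos']+M.apply([0,85,22]);print('lip in bin',BR.inv().apply(lip-BO))
snap('top','t8');snap('scene','s8')
# grey tray mask in top: pixels
im=cv2.imread('pics/t8.png')
for n,L in (('lipL',[45,85,22]),('lipR',[-45,85,22])): print(n,w2px('t8',s['tcp_pos']+M.apply(L)))
im=im.astype(int)
for L in (-25,0,25):
  r=[]
  for y in range(60,112,4):
    u,v=w2px('t8',s['tcp_pos']+M.apply([L,y,22])).round().astype(int); r.append(tuple(int(k) for k in im[v,u]))
  print(L,r)
E
```

```text
time_s: 20.13
tcp_pos: [644.8, 191.4, 294.6]
tool_rot: [2.359, -2.074, -0.001]
contact_force: [0.3, 0.2, -2.3]
gripper_width: 18.8
grasp_force: 78.3
time_s: 20.63
tcp_pos: [644.5, 188.0, 256.6]
tool_rot: [2.353, -2.078, -0.001]
contact_force: [0.6, -0.6, -1.8]
gripper_width: 19.0
grasp_force: 78.4
[ 0.58  0.25  0.42 -0.   -1.74 -0.46]
dpos [-0.01   -0.0005  0.0131] ang [ 0.0012 -0.0004 -0.0032]
lip in bin [-38.32702984  -4.59789283 234.72527841]
lipL [258.82047465 215.31772596]
lipR [221.763193   219.88714811]
-25 [(88, 82, 76), (89, 83, 78), (88, 82, 75), (89, 84, 76), (108, 101, 94), (128, 119, 110), (117, 111, 106), (70, 90, 102), (62, 90, 105), (59, 86, 102), (60, 85, 101), (64, 92, 107), (67, 93, 109)]
0 [(129, 120, 113), (130, 121, 114), (130, 122, 113), (131, 122, 114), (129, 120, 112), (128, 119, 111), (114, 107, 103), (66, 87, 100), (60, 86, 102), (62, 89, 105), (79, 112, 130), (83, 119, 139), (83, 117, 139)]
25 [(130, 121, 113), (130, 121, 113), (130, 120, 113), (128, 120, 112), (129, 121, 113), (131, 121, 113), (104, 107, 110), (78, 110, 129), (76, 110, 131), (78, 111, 132), (81, 116, 135), (84, 120, 141), (83, 118, 138)]
```

The lip edge shows in the image where the model puts it, over the opening. Tipping slowly about the lip.

```bash
for i in 1 2 3; do python3 -m inch '[{"delta_pos":[0,0.002,-0.0075],"angular":[0.028,0,0]},{"delta_pos":[0,0.004,-0.015],"angular":[0.056,0,0]},{"delta_pos":[0,0.007,-0.022],"angular":[0.083,0,0]},{"delta_pos":[0,0.010,-0.029],"angular":[0.111,0,0]},{"delta_pos":[0,0.0135,-0.0355],"angular":[0.139,0,0]},{"delta_pos":[0,0.017,-0.042],"angular":[0.167,0,0]},{"delta_pos":[0,0.021,-0.0485],"angular":[0.194,0,0]},{"delta_pos":[0,0.025,-0.055],"angular":[0.222,0,0]},{"delta_pos":[0,0.025,-0.055],"angular":[0.222,0,0]},{"delta_pos":[0,0.025,-0.055],"angular":[0.222,0,0]},{"delta_pos":[0,0.025,-0.055],"angular":[0.222,0,0]}]'|egrep 'time|tcp|contact'
python3 - <<'E'
from h import *
s=manip.observe();M=R.from_rotvec(s['tool_rot']);lip=s['tcp_pos']+M.apply([0,85,22]);print('lip in bin',BR.inv().apply(lip-BO),'tilt',np.degrees(np.arcsin(-M.as_matrix()[2,1])))
f='t%d'%int(s['time_s']*10); snap('top',f); im=cv2.imread(f'pics/{f}.png').astype(int)
# ivory pixels near opening/tray/bin
m=(im.min(2)>125)&(im[...,2]-im[...,0]<70)&(im[...,2]-im[...,0]>8)&(im[...,2]>180); sub=m[150:300,170:320]; n,l,st,c=cv2.connectedComponentsWithStats(sub.astype(np.uint8)); print([(st[i,4],(c[i]+[170,150]).round(0)) for i in range(1,n) if st[i,4]>8])
E
done
```

```text
time_s: 21.65
tcp_pos: [632.5, 187.6, 286.0]
contact_force: [-0.1, -0.1, -1.0]
lip in bin [-37.60292615  -3.63536837 236.31535875] tilt 19.97277527747923
[(np.int32(36), array([186., 159.])), (np.int32(9), array([190., 180.])), (np.int32(39), array([245., 216.])), (np.int32(78), array([245., 225.])), (np.int32(95), array([246., 235.])), (np.int32(163), array([307., 283.]))]
time_s: 22.62
tcp_pos: [611.8, 185.0, 307.3]
contact_force: [-0.7, -0.4, -1.2]
lip in bin [-37.2156303   -3.596709   235.88324847] tilt 39.89995219906693
[(np.int32(36), array([186., 159.])), (np.int32(18), array([190., 182.])), (np.int32(51), array([250., 218.]))]
time_s: 23.58
tcp_pos: [584.8, 181.3, 321.0]
contact_force: [0.0, 0.1, -1.2]
lip in bin [-36.89249077  -3.80146042 236.37987   ] tilt 59.90314993413003
[(np.int32(36), array([186., 159.])), (np.int32(18), array([190., 182.])), (np.int32(157), array([307., 283.]))]
```

Bones were seen past the lip heading into the pocket. I'll hold a moment, rotate back level, and then check where the bones ended up by image code.

```bash
python3 -m inch '[{"delta_pos":[0,0,0],"angular":[0.05,0,0]},{"delta_pos":[0,0,0],"angular":[0.05,0,0]},{"delta_pos":[0,0,0],"angular":[0.05,0,0]},{"delta_pos":[0,0,0],"angular":[0,0,0]},{"delta_pos":[0,0,0],"angular":[0,0,0]}]' | egrep 'time|contact'
for i in 1 2 3; do python3 -m inch '[{"delta_pos":[0,-0.0032,0.015],"angular":[-0.056,0,0]},{"delta_pos":[0,-0.005,0.03],"angular":[-0.111,0,0]},{"delta_pos":[0,-0.0056,0.0455],"angular":[-0.167,0,0]},{"delta_pos":[0,-0.005,0.061],"angular":[-0.222,0,0]}]' | egrep 'time|tcp|contact'; done
python3 -m inch '[{"delta_pos":[0,0,-0.05],"angular":[0,0,0]},{"delta_pos":[0,0,-0.1],"angular":[0,0,0]},{"delta_pos":[0,0,-0.1],"angular":[0,0,0]},{"delta_pos":[0,0,-0.1],"angular":[0,0,0]}]'
python3 - <<'E'
from h import *
rel([605.5,-238,295],down(np.pi-.415))
snap('scene','s9');snap('top','t9')
for f in ('scene0','s9','t9'):
  im=cv2.imread(f'pics/{f}.png').astype(int)
  m=(im.min(2)>125)&(im[...,2]-im[...,0]<75)&(im[...,2]-im[...,0]>8)&(im[...,2]>180)
  n,l,st,c=cv2.connectedComponentsWithStats(m.astype(np.uint8)); print(f,[(int(st[i,4]),tuple(c[i].round(0).astype(int).tolist())) for i in range(1,n) if 8<st[i,4]<300])
E
```

```text
time_s: 24.05
contact_force: [-0.8, 0.6, 0.8]
time_s: 24.38
tcp_pos: [612.3, 186.8, 310.1]
contact_force: [0.3, -0.9, 0.7]
time_s: 24.72
tcp_pos: [634.7, 188.8, 287.9]
contact_force: [-1.4, 0.2, -1.8]
time_s: 25.05
tcp_pos: [647.7, 189.8, 259.1]
contact_force: [-0.2, 0.8, -1.1]
time_s: 25.38
tcp_pos: [647.8, 189.6, 310.3]
tool_rot: [-2.35, 2.076, -0.005]
contact_force: [0.2, 0.1, -2.6]
gripper_width: 18.9
grasp_force: 79.5
dpos [0.8383 0.1899 0.0284] ang [-0.0038  0.0018  0.3431]
scene0 [(148, (296, 61)), (19, (271, 88)), (225, (502, 107)), (23, (406, 111)), (175, (70, 186)), (11, (198, 180)), (53, (191, 193)), (17, (70, 194)), (15, (83, 193)), (10, (449, 197)), (17, (86, 198)), (26, (86, 204)), (185, (361, 215)), (11, (75, 210)), (21, (89, 209)), (13, (78, 213)), (14, (94, 214)), (10, (82, 216)), (14, (97, 219)), (15, (84, 222)), (11, (87, 226)), (139, (322, 242)), (59, (428, 239)), (41, (389, 245)), (46, (359, 252)), (96, (152, 260)), (151, (175, 290)), (121, (154, 282)), (76, (241, 303)), (59, (233, 320))]
s9 [(9, (564, 5)), (9, (565, 20)), (215, (505, 26)), (39, (473, 24)), (59, 
[... 413 characters left out ...]
13)), (22, (391, 216)), (15, (97, 219)), (17, (368, 220)), (15, (86, 226)), (168, (322, 242)), (103, (151, 260)), (39, (390, 274)), (42, (371, 278)), (27, (391, 279)), (39, (372, 282)), (22, (76, 292)), (147, (261, 352)), (122, (274, 358)), (132, (255, 375)), (42, (234, 379))]
t9 [(39, (127, 101)), (10, (490, 110)), (17, (482, 120)), (53, (382, 138)), (124, (370, 152)), (42, (187, 164)), (66, (191, 186)), (9, (211, 187)), (18, (192, 205)), (167, (247, 217)), (147, (482, 220)), (19, (490, 235)), (177, (486, 246)), (236, (309, 281)), (51, (274, 311)), (235, (255, 314)), (53, (572, 311)), (26, (578, 311)), (23, (583, 311)), (21, (566, 311)), (26, (587, 313)), (28, (269, 330)), (25, (408, 357))]
```

```bash
python3 -m inch '[{"delta_pos":[0,0,0],"angular":[0,0,0]},{"delta_pos":[0,0,0],"angular":[0,0,0]}]' | egrep 'contact|tcp'
python3 - <<'E'
from h import *
fs=[]
for i in range(6):
    snap('scene','s10'); fs.append(manip.observe()['contact_force'][2])
print(np.mean(fs),fs)
s=manip.observe();M=R.from_rotvec(s['tool_rot'])
for y in(85,40,10,0,-20,-50,-75): print(y,[w2px('s10',s['tcp_pos']+M.apply([x,y,38-12])).round(0) for x in(-32,32)],'walltop',w2px('s10',s['tcp_pos']+M.apply([0,y,38-45])).round(0))
im=cv2.imread('pics/s10.png').astype(int)
m=(im.min(2)>125)&(im[...,2]-im[...,0]<75)&(im[...,2]-im[...,0]>8)&(im[...,2]>180)
for v in range(255,296): print(v,''.join('#' if k else '.' for k in m[v,345:420]))
print(im[270:286:2,380],im[278,360:400:4])
E
```

```text
tcp_pos: [645.6, 189.4, 306.4]
contact_force: [-0.2, 0.4, -1.0]
-1.2953989888072563 [np.float64(-0.8138610229129091), np.float64(-0.5022770199223789), np.float64(-0.9752902418870039), np.float64(-2.279007368230399), np.float64(-1.7899481619108606), np.float64(-1.4120101179799864)]
85 [array([409., 218.]), array([384., 223.])] walltop [398. 211.]
40 [array([415., 232.]), array([390., 236.])] walltop [405. 225.]
10 [array([419., 241.]), array([394., 246.])] walltop [409. 235.]
0 [array([421., 244.]), array([395., 249.])] walltop [410. 238.]
-20 [array([424., 251.]), array([398., 255.])] walltop [413. 244.]
-50 [array([428., 261.]), array([402., 266.])] walltop [418. 255.]
-75 [array([432., 269.]), array([406., 274.])] walltop [422. 263.]
255 ............#..............................................................
256 ...........###.............................................................
257 ............##.............................................................
258 ............##.............................................................
259 ..............................
[... 2497 characters left out ...]
.....................#######
291 .....................................................................######
292 ......................................................................#####
293 .....................................................................######
294 ......................................................................#####
295 ......................................................................#####
[[107 139 156]
 [111 141 160]
 [117 149 167]
 [132 170 190]
 [122 157 176]
 [128 163 183]
 [123 157 177]
 [124 157 179]] [[ 88 111 125]
 [124 160 181]
 [131 170 191]
 [130 167 187]
 [126 162 182]
 [122 157 176]
 [124 158 175]
 [126 158 180]
 [128 163 186]
 [127 164 185]]
```

Those blobs are wood grain on the carcass top. The held weight dropped by about 0.7–0.9 N, which matches four bones, so the tray is empty. Carrying it back to its spot.

```bash
python3 -m inch '[{"delta_pos":[0.03,0.007,0],"angular":[0,0,0.012]},{"delta_pos":[0.09,0.02,0],"angular":[0,0,0.036]},{"delta_pos":[0.17,0.04,0],"angular":[0,0,0.07]},{"delta_pos":[0.25,0.057,0],"angular":[0,0,0.102]},{"delta_pos":[0.33,0.075,0],"angular":[0,0,0.135]},{"delta_pos":[0.41,0.093,0],"angular":[0,0,0.168]},{"delta_pos":[0.49,0.111,0],"angular":[0,0,0.2]},{"delta_pos":[0.57,0.129,0],"angular":[0,0,0.233]},{"delta_pos":[0.65,0.147,0],"angular":[0,0,0.266]},{"delta_pos":[0.73,0.165,0],"angular":[0,0,0.3]},{"delta_pos":[0.8,0.181,0],"angular":[0,0,0.327]},{"delta_pos":[0.838,0.19,0.01],"angular":[0,0,0.343]}]'
python3 -m inch '[{"delta_pos":[0,0,0],"angular":[0,0,0]},{"delta_pos":[0,0,0],"angular":[0,0,0]},{"delta_pos":[0,0,0],"angular":[0,0,0]}]' | egrep 'tcp|rot|contact'
python3 - <<'E'
from h import *
rel([605.5,-238,41],down(np.pi-.415))
snap('top','t11')
im=cv2.imread('pics/t11.png').astype(int)
m=(im.min(2)>120)&(im[...,2]-im[...,0]<80)&(im[...,2]-im[...,0]>8)&(im[...,2]>165)
for v in range(205,272): print(v,''.join('#' if k else '.' for k in m[v,185:305]))
print([ (o,w2px('t11',binw(-o,0,z)).round(0)) for o,z in((0,200),(116,158),(125,150),(146,191))])
E
```

```text
time_s: 26.95
tcp_pos: [602.5, -242.9, 303.4]
tool_rot: [-1.71, 2.635, -0.003]
contact_force: [0.8, 0.1, -1.1]
gripper_width: 19.0
grasp_force: 79.4
tcp_pos: [603.6, -238.5, 302.3]
tool_rot: [-1.717, 2.63, 0.0]
contact_force: [0.8, 0.4, -1.3]
dpos [-0.0023 -0.003   0.5225] ang [-0.      0.0001  0.0007]
205 ......####..............................................................................................................
206 ......####............................##................................................................................
207 ......####...............................................###............................................................
208 ......####..........................................#########......#....................................................
209 ......####........#...............................###########.....###...................................................
210 .......#####.....................................#############...####...................................................
211 ..........................................
[... 6989 characters left out ...]
.........................................................................................
268 ........................................................................................................................
269 ........................................................................................................................
270 ........................................................................................................................
271 ........................................................................................................................
[(0, array([239., 205.])), (116, array([246., 252.])), (125, array([247., 255.])), (146, array([246., 263.]))]
```

The heap of bones lies inside the pocket opening, at rows 207–223 between the carcass edge (205) and the panel top (252). Lowering the tray.

```bash
python3 -m inch '[{"delta_pos":[-0.002,-0.003,0.05],"angular":[0,0,0]},{"delta_pos":[-0.002,-0.003,0.11],"angular":[0,0,0]},{"delta_pos":[-0.002,-0.003,0.18],"angular":[0,0,0]},{"delta_pos":[-0.002,-0.003,0.25],"angular":[0,0,0]},{"delta_pos":[-0.002,-0.003,0.32],"angular":[0,0,0]},{"delta_pos":[-0.002,-0.003,0.38],"angular":[0,0,0]},{"delta_pos":[-0.002,-0.003,0.43],"angular":[0,0,0]},{"delta_pos":[-0.002,-0.003,0.46],"angular":[0,0,0]},{"delta_pos":[-0.002,-0.003,0.485],"angular":[0,0,0]},{"delta_pos":[-0.002,-0.003,0.505],"angular":[0,0,0]},{"delta_pos":[-0.002,-0.003,0.515],"angular":[0,0,0]},{"delta_pos":[-0.002,-0.003,0.515],"angular":[0,0,0]}]'|egrep 'tcp|contact'
for i in 1 2 3 4; do python3 -m inch '[{"delta_pos":[0,0,0.003],"angular":[0,0,0]},{"delta_pos":[0,0,0.003],"angular":[0,0,0]},{"delta_pos":[0,0,0.003],"angular":[0,0,0]}]'|egrep 'tcp|contact'; done
```

```text
tcp_pos: [605.5, -237.5, 44.0]
contact_force: [-0.1, -0.6, -1.8]
tcp_pos: [606.2, -238.1, 44.3]
contact_force: [-0.4, 0.0, -1.2]
tcp_pos: [605.7, -238.0, 41.8]
contact_force: [-0.1, 0.6, -0.6]
tcp_pos: [605.5, -238.0, 40.0]
contact_force: [0.7, -0.7, -2.2]
tcp_pos: [605.5, -238.0, 38.5]
contact_force: [-0.1, 0.7, -0.6]
```

```bash
for i in 1 2; do python3 -m inch '[{"delta_pos":[0,0,0.002],"angular":[0,0,0]},{"delta_pos":[0,0,0.002],"angular":[0,0,0]},{"delta_pos":[0,0,0.002],"angular":[0,0,0]}]'|egrep 'tcp|contact'; done
```

```text
tcp_pos: [605.8, -238.1, 38.0]
contact_force: [-0.5, -0.2, 0.6]
tcp_pos: [605.9, -238.1, 38.0]
contact_force: [-2.7, 1.3, 5.9]
```

The tray is down: contact came at z = 38, the same as at the grasp. Opening and lifting clear.

```bash
python3 -m inch '[{"delta_pos":[0,0,0],"angular":[0,0,0]},{"delta_pos":[0,0,0],"angular":[0,0,0]},{"delta_pos":[0,0,0],"angular":[0,0,0]},{"delta_pos":[0,0,0],"angular":[0,0,0]},{"delta_pos":[0,0,-0.03],"angular":[0,0,0]},{"delta_pos":[0,0,-0.08],"angular":[0,0,0]},{"delta_pos":[0,0,-0.15],"angular":[0,0,0]},{"delta_pos":[0,0,-0.22],"angular":[0,0,0]},{"delta_pos":[0,0,-0.3],"angular":[0,0,0]},{"delta_pos":[0,0,-0.38],"angular":[0,0,0]},{"delta_pos":[0,0,-0.45],"angular":[0,0,0]},{"delta_pos":[0,0,-0.45],"angular":[0,0,0]}]' 75
python3 - <<'E'
from h import *
snap('wrist','w12'); snap('scene','s12'); T=R.from_euler('z',-.415); O=np.array([605,-238,0])
g=cv2.imread('pics/w12.png').astype(int); print('bar',w2px('w12',O+[0,0,100]))
m=(g.min(2)>140)&(g[...,2]-g[...,0]>15)
for x in(-100,-70,-45,-20,0,25,50,70,82):
  print(x,[tuple(g[tuple(w2px('w12',O+T.apply([x,y,100 if x==0 else 8])).round().astype(int)[::-1].clip(0,[479,639]))].tolist()) for y in(-25,0,25)])
c=cv2.imread('pics/s12.png').astype(int); a=cv2.imread('pics/scene0.png').astype(int)
# bystanders: strongly changed regions vs start, away from arm
d=(np.abs(c-a).max(2)>60).astype(np.uint8); n,l,st,ce=cv2.connectedComponentsWithStats(d)
print([(int(st[i,4]),ce[i].round().astype(int).tolist()) for i in range(1,n) if st[i,4]>25])
E
```

```text
time_s: 30.75
tcp_pos: [607.2, -239.6, 271.5]
tool_rot: [-1.713, 2.624, -0.017]
contact_force: [0.7, -0.4, 1.9]
gripper_width: 63.8
grasp_force: 0.0
bar [328.08787962 214.4184153 ]
-100 [(94, 126, 165), (100, 137, 181), (94, 130, 171)]
-70 [(152, 144, 139), (152, 143, 139), (151, 144, 139)]
-45 [(151, 143, 138), (151, 142, 138), (110, 104, 101)]
-20 [(166, 159, 154), (168, 158, 154), (141, 133, 130)]
0 [(166, 157, 153), (167, 159, 154), (166, 156, 152)]
25 [(165, 157, 153), (165, 157, 151), (111, 105, 104)]
50 [(115, 109, 106), (113, 107, 104), (114, 108, 105)]
70 [(165, 155, 151), (164, 155, 150), (115, 108, 106)]
82 [(103, 97, 95), (104, 98, 95), (102, 96, 94)]
[(784, [270, 25]), (43, [290, 4]), (88, [369, 14]), (1801, [309, 57]), (447, [366, 55]), (44, [120, 58]), (1810, [104, 131]), (30, [166, 92]), (160, [276, 97]), (70, [285, 94]), (93, [343, 95]), (62, [147, 112]), (32, [359, 118]), (6347, [218, 165]), (138, [140, 146]), (315, [342, 153]), (41, [270, 159]), (57, [323, 192]), (71, [73, 205]), (407, [374, 225]), (174, [399, 236]), (77, [398, 233]), (836, [148, 250]), (52, [427, 239]), (30, [432, 242]), (169, [69, 264]), (76, [177, 289]), (26, [113, 289]), (53, [241, 302]), (63, [233, 320]), (39, [225, 322]), (285, [137, 391])]
```

```bash
python3 -c "
from plant import manip
print(manip.job_done())"
```

```text
the job is handed in; nothing more can be done
None
```

I handed the job in at about 31 s: the bin's front is open at its stop, the bones are tipped into the pocket, the empty tray is upright back where it started, and I touched none of the other models. The bone count (four in, none left in the tray) is inferred from the drop in held weight and from image checks, not from seeing four separate bones.

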